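# Set up the pull-out packing shelf on its drop leg

### The arm

A 6-joint arm with a two-finger parallel gripper is mounted at the origin on the work surface. World frame = base frame: x ahead of the robot, y to its left, z up, the work surface at z = 0. Lengths are in m, angles in rad, forces in N, time in s.
With the tool pointing down it reaches from about 0.35 to 0.975 m from the base axis. Payload 4.9 kg.
Tool frame: the origin (TCP) lies at the very end of the fingers, on their centre line; the grasp point (between the pads) lies 19 mm behind it; z points along the fingers, y is the direction in which the jaws open and shut (so a half turn about z gives the same grasp; the last joint's range is limited). The gripper opens to 85 mm and grips with 20 to 120 N. Pads are 22 mm wide; open, the fingers measure 114 mm over their backs; the gripper's body (76 mm by 85 mm) begins 54 mm behind the grasp point. The pads swing forward as they close: fully open they stand 13 mm farther back than shut.
Start: joints at [-1.352, 0.053, 1.613, -0, 1.476, -0.119], TCP at [0.207, -0.59, 0.231] pointing down, gripper open.
Joint ranges: [-3.01, 3.01], [-1.01, 2.22], [0.06, 2.58], [-1.02, 4.17], [0.09, 2.62], [-3.14, 3.14]. Speed limits (rad/s): [2.57, 2.57, 3.14, 3.14, 3.14, 3.14].

### API

Orientations are given as a rotation vector (axis times angle).
In Python, from cell import ctrl gives the robot as it stands. The module is installed in compiled form; this text tells all that it offers.
- The arm moves only by the tool apply_moves, never from a script. Its argument "increments" is a list of rows, each an object with "jaw": the gripper command: -1 is fully open, 1 is shut, values between are in proportion; "travel": the shift along the tool's x, y, z in units of 30 mm (1.0 is 30 mm), a list of three; "angular": the turn, a rotation vector about the tool's x, y, z in units of 10 degrees (1.0 is 10 degrees), a list of three. A call has 1 to 10 rows; each row is the pose to reach, as a shift and turn from the pose commanded when the call began, along the tool's axes at that moment; what a row does not reach only later rows make up. A row lasts 1/8 s, in which the tool goes at most 62.5 mm and 10.7 degrees, less where a joint would pass 70% of its speed; a pose out of reach is approached as far as the arm can. A call with a gripper value outside its range is refused whole. The fingers move at their own pace and stop on an object; "force" is the grip in N (left out, the last holds). Time passes only in rows, so rows that repeat a pose let the fingers close. It gives the time, the measured TCP pose, the force and the opening at its end, in the units of the state.
- ctrl.observe(): the state, without advancing time (a new reading comes with each control period).
- ctrl.read_camera(name): name is "side" or "top" or "wrist"; returns (picture, depth): 480x640x3 uint8, blue, green, red; 480x640 float32, m along the optical axis (not along the pixel's ray), 0 where there is no reading.
- ctrl.camera_params(name): a dict with "fx", "fy", "cx", "cy" (pixels), "extrinsics" (4x4, takes a point from camera to world coordinates). Camera axes: x right, y down, z forward; pixel columns grow to the right and rows downward; lengths in m; the calibration is good to about 2 mm. A picture is of the moment at which its call begins: read the wrist's pose just before it. camera_params takes no time and is no camera call; for the wrist camera it gives the pose at the moment of the call.
- ctrl.hand_in(): hands the job in, once; it reports no verdict.
The state is a dict: "time_s": time; "joint_pos": joint angles; "qd": joint speeds; "effort": joint torques, N m; "eef_pos": TCP position; "eef_rot": TCP orientation; "ft_force": force on the tool from outside, world axes, zero at the start; "ft_torque": the same for the moment, N m; "grip_width": finger opening in m.
Only numpy, scipy, OpenCV 4.12 (cv2) and the standard library are available. Lean on these libraries where they do the work, as an engineer would, in place of code of your own. Each camera call takes 0.05 s, during which the arm holds its last target.

### The job

Pull the grey packing shelf out of the blue cabinet as far as it goes, then swing the yellow prop leg at its side down until it comes up against its stop, pushing gently so the hinge is not strained. Leave the shelf fully out, the leg fully down, and the carton, the white bottle and the roll of tape where they are.

Things in the scene. Friction and masses are not known exactly. Their poses are not given: they have to be found in the camera images.
- cabinet: blue steel bench-top cabinet, 280 deep (its x) x 284 wide (its y) x 200 high, fixed, open front; origin: centre of its underside. Its -x axis is the pull-out direction of the shelf (roughly the world's -y, up to about 10 degrees either way). z up
- shelf (a joint): how far the grey shelf is pulled out (m): 0 closed, stop at 0.200. It slides level along the cabinet's -x with about 3 N of friction. The board is 300 long x 180 wide x 18 thick, its top 150 above the bench; closed, its front edge stands 60 in front of the cabinet. The leg is on its side towards the cabinet's -y (away from the robot) and is inside the cabinet until the shelf is pulled out
- handle (a point): centre of the shelf's pull handle: a dark horizontal round bar 10 thick, 100 long along the cabinet's y, standing on the shelf 12 behind its front edge on a post at each end; the bar's centre is 35 above the shelf top, 185 above the bench, free space under it, 48 in front of the cabinet when closed
- leg (a joint): swing of the yellow leg from folded (rad): 0 folded, lying back towards the cabinet (its +x); grows as the free end goes down, then forwards (cabinet's -x). The rigid stop cannot be seen and differs each time (adjustable hinge): it comes with the leg 73 to 86 degrees below level, and must be felt. Hinge friction about 0.1 N m: it stays where left. Over 15 N of pushing strains it
- leg_hinge (a point): the leg's hinge axis (parallel to the cabinet's y), at the middle of the leg's width, 144 above the bench, 60 behind the shelf's front edge and 32 out from the shelf's side edge. The leg is a flat bar 30 wide (along the axis) and 12 thick, centred on the hinge axis, so there is a gap of 17 between shelf edge and leg, bridged by the hinge pin and a small block only within 6 of the axis
- leg_foot (a point): the free end of the leg (black rubber foot 16 thick), 138 from the hinge, at the middle of its width and thickness. Folded, the leg points level to 13 degrees above level (differs with the stop); it starts folded or drooping up to 17 degrees from there
- carton_mid (a point): centre of a loose cardboard carton 90 x 100 x 70 high standing on the bench beyond the leg; leave alone
- spray_mid (a point): centre (half-way up) of a loose white bottle, 64 across, 150 high, blue cap, standing on the bench ahead of the shelf; leave alone
- tape_mid (a point): centre of a loose orange roll of tape, 96 across, 48 high, lying flat on the bench where the shelf passes over it; leave alone

How it is judged:
On the way, in this order (a step that is already met when the one before it is completed fails the run):
1. the shelf is pulled out to its stop (value of joint shelf above 0.194 m), for 0.2 s.
2. the leg is swung down against its stop (value of joint leg above 1.47 rad), for 0.2 s.
At the end, for the whole second after the job is handed in: The shelf is within 8 mm of fully out, the leg within 2 degrees (0.035 rad) of its stop and still, and carton, bottle and tape are within 20 mm of where they began (value of joint shelf above 0.192 m and value of joint leg above 1.465 rad and velocity of joint leg between -0.05 and 0.05 rad/s and distance of each of carton_mid, spray_mid, tape_mid from where it was at the start of the episode below 0.02 m); the robot touches nothing.
It fails at once if the leg is pushed with more than 15 N (contact force between any of the fingers, the arm and leg above 15 N).
It fails at once if the carton, the bottle or the tape is shifted by more than 20 mm (distance of any of carton_mid, spray_mid, tape_mid from where it was at the start of the episode above 0.02 m).
It also fails if it takes over 54 s, if anything falls off the work surface, if the arm or the gripper's body presses on something with over 40 N, if the wrist force passes 120 N, or if a joint passes its speed limit or range.

## Working session

There is one attempt and no reset: what is moved stays moved. The work goes in short steps, Python scripts to look and compute and a tool call to move; the robot and the scene stay as the last step left them, time stands still between calls to the robot, and variables do not carry over. Pictures are saved under pics/ and viewed, and the job is handed in when it is done.

Besides the shell and the picture viewer there is one more tool, called as a command line: name --argument value ..., lists and objects as JSON in quotes. apply_moves: Moves the arm, as the interface text tells. Its arguments: {"type":"object","properties":{"increments":{"type":"array"},"force":{"type":"number"}},"required":["increments"]}

```bash
mkdir -p pics; ls; python3 - <<'E'
from cell import ctrl
import cv2,numpy as np
print(ctrl.observe())
for n in ["side","top","wrist"]:
    p=ctrl.camera_params(n);print(n,p)
    im,d=ctrl.read_camera(n)
    cv2.imwrite(f"pics/{n}0.png",im);np.savez(f"pics/{n}0.npz",im=im,d=d,E=p["extrinsics"],K=[p["fx"],p["fy"],p["cx"],p["cy"]])
E
```

```text
pics
{'time_s': 0.0, 'joint_pos': array([-1.35196207e+00,  5.33872517e-02,  1.61429133e+00,  1.38932633e-05,
        1.47600811e+00, -1.18993769e-01]), 'qd': array([-1.26111925e-03,  4.16045792e-05, -5.21323065e-04,  1.14607159e-03,
        2.67681952e-04, -1.14932860e-04]), 'effort': array([ 1.95363107e-03, -3.93685341e+01, -3.70172918e+01, -2.05715104e-06,
        7.04232400e-03,  2.41643505e-06]), 'eef_pos': array([ 0.20702049, -0.58905687,  0.23004578]), 'eef_rot': array([-3.09481925e+00, -5.27785395e-01,  1.42343460e-04]), 'ft_force': array([ 0.06834091, -0.21398666,  0.99128089]), 'ft_torque': array([-0.03910827, -0.00333369,  0.01167156]), 'grip_width': 0.08539663848387376}
side {'fx': 522.1927149857316, 'fy': 522.1927149857316, 'cx': 312.4099040184897, 'cy': 233.15727127675737, 'extrinsics': array([[ 0.87212453, -0.37740136,  0.31139526,  0.30325171],
       [-0.48891245, -0.64739217,  0.58467768, -0.57371132],
       [-0.0190633 , -0.66215677, -0.74912282,  0.8478045 ],
       [ 0.        ,  0.        ,  0.        ,  1.        ]])}
top {'fx': 518.5638487848041, 'fy': 518.5638487848041, 'cx': 322.98262601806965, 'cy': 237.73918860502982, 'extrinsics': array([[ 0.01082744, -0.99907022,  0.04173076,  0.53598146],
       [-0.99979678, -0.01152616, -0.01653937, -0.02297801],
       [ 0.01700498, -0.0415432 , -0.99899199,  1.07985696],
       [ 0.        ,  0.        ,  0.        ,  1.        ]])}
wrist {'fx': 408.93136531030024, 'fy': 408.93136531030024, 'cx': 317.42379130364304, 'cy': 233.02522578250787, 'extrinsics': array([[ 0.3318483 , -0.90089852, -0.27974734,  0.27917033],
       [-0.94333146, -0.3174134 , -0.09682194, -0.5643159 ],
       [-0.00156881,  0.29602466, -0.95517901,  0.37267744],
       [ 0.        ,  0.        ,  0.        ,  1.        ]])}
```

View pics/side0.png

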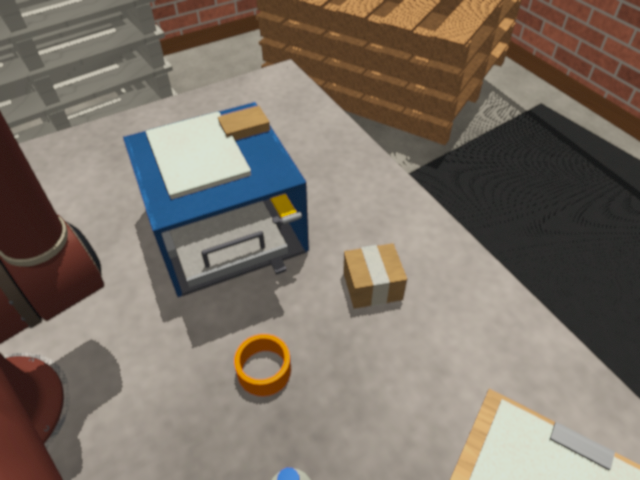

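View pics/top0.png

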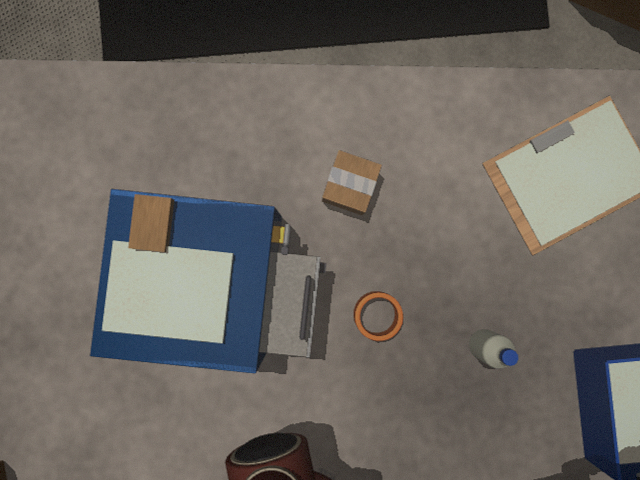

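View pics/wrist0.png

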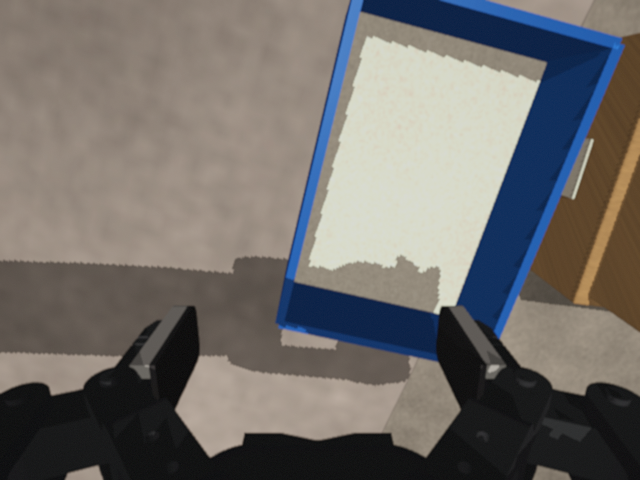

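The top view shows the cabinet top with corners near (112,190), (273,206), (256,372) and (91,355). The handle bar is near (307,307), the leg's yellow hinge end at (280,234), the tape at (379,316), the bottle at (500,352) and the carton at (352,181). Next I measure them.

```bash
cat > h.py <<'E'
import numpy as np,cv2
def load(n):
    z=np.load(n);return z["im"],z["d"],z["E"],z["K"]
def ray(E,K,u,v,z):
    u=np.atleast_1d(u).astype(float);v=np.atleast_1d(v).astype(float)
    r=np.stack([(u-K[2])/K[0],(v-K[3])/K[1],np.ones_like(u)],-1)@E[:3,:3].T
    o=E[:3,3];return o+r*((z-o[2])/r[:,2])[:,None]
def cloud(d,E,K):
    v,u=np.indices(d.shape)
    p=np.stack([(u-K[2])/K[0]*d,(v-K[3])/K[1]*d,d],-1)
    return p@E[:3,:3].T+E[:3,3]
def proj(E,K,P):
    p=(np.atleast_2d(P)-E[:3,3])@E[:3,:3];return np.stack([p[:,0]/p[:,2]*K[0]+K[2],p[:,1]/p[:,2]*K[1]+K[3]],-1)
E
python3 - <<'E'
from h import *
im,d,E,K=load("pics/top0.npz");P=cloud(d,E,K)
hsv=cv2.cvtColor(im,cv2.COLOR_BGR2HSV)
m=((P[...,2]>.185)&(P[...,2]<.23)).astype(np.uint8);m[:,:60]=0;m[:,285:]=0;m[380:]=0;m[:150]=0
m=cv2.morphologyEx(m,cv2.MORPH_OPEN,np.ones((5,5)))
c=max(cv2.findContours(m,0,2)[0],key=cv2.contourArea)
r=cv2.minAreaRect(c);print(r);b=cv2.boxPoints(r);W=ray(E,K,b[:,0],b[:,1],.2);print(W.round(4))
print("sides",[np.linalg.norm(W[i]-W[(i+1)%4]).round(4) for i in range(4)],W.mean(0))
for i in range(4):
    e=W[(i+1)%4]-W[i];print(np.degrees(np.arctan2(e[1],e[0])))
# handle
m=((P[...,2]>.172)&(P[...,2]<.2)).astype(np.uint8);m[:,:285]=0;m[:,330:]=0;m[:240]=0;m[370:]=0
q=P[m>0];print("handle",len(q),q.mean(0),q.min(0),q.max(0));vs,us=np.nonzero(m);print(us.min(),us.max(),vs.min(),vs.max())
rr=cv2.minAreaRect(np.stack([us,vs],1).astype(np.float32));print(rr,ray(E,K,rr[0][0],rr[0][1],.188))
# objects
for n,(u,v,w),zr in [("carton",(352,181,45),(.05,.09)),("bottle",(503,354,40),(.10,.2)),("tape",(379,316,40),(.03,.06))]:
    m=np.zeros(d.shape,bool);m[v-w:v+w,u-w:u+w]=1;m&=(P[...,2]>zr[0])&(P[...,2]<zr[1])
    q=P[m];print(n,len(q),q.mean(0).round(4),q.min(0).round(4),q.max(0).round(4))
# yellow
m=(hsv[...,0]>20)&(hsv[...,0]<33)&(hsv[...,1]>120)&(P[...,2]>.08);vs,us=np.nonzero(m);print("yellow",us.min(),us.max(),vs.min(),vs.max(),P[m].mean(0),P[m].min(0),P[m].max(0))
E
```

```text
((181.7012176513672, 280.68902587890625), (167.63507080078125, 169.2915496826172), 6.340191841125488)
[[0.3713 0.351  0.2   ]
 [0.654  0.3279 0.2   ]
 [0.6261 0.0457 0.2   ]
 [0.3427 0.0728 0.2   ]]
sides [np.float64(0.2836), np.float64(0.2835), np.float64(0.2847), np.float64(0.2796)] [0.49853068 0.19935761 0.2       ]
-4.673225447785189
-95.64822235156203
174.5323521977363
84.12324301873623
handle 368 [ 0.45407813 -0.00727426  0.18853809] [ 0.39942362 -0.016271    0.18230776] [0.50723979 0.00161788 0.19359273]
299 310 276 339
((304.38555908203125, 307.43359375), (5.804019927978516, 63.49490737915039), 6.170175075531006) [[ 0.45352743 -0.00721423  0.188     ]]
carton 2367 [ 0.6899 -0.0934  0.0696] [ 0.6297 -0.1504  0.0503] [ 0.7516 -0.0369  0.0781]
bottle 712 [ 0.3681 -0.3676  0.124 ] [ 0.3373 -0.3997  0.1   ] [ 0.3919 -0.3447  0.154 ]
tape 785 [ 0.4247 -0.1513  0.0465] [ 0.3773 -0.199   0.03  ] [ 0.4724 -0.1036  0.0536]
yellow 247 307 227 448 [0.56969751 0.03649976 0.15193456] [ 0.2407073  -0.01506256  0.1452409 ] [0.59338745 0.078205   0.25741555]
```

The sizes agree: the cabinet top comes out at 0.283 x 0.284 and the pull direction at about -95.5°. The handle is at (0.4535, -0.007, 0.188), about 20 mm farther out than closed. I check these in the side view and work out the approach.

```bash
cat >> h.py <<'E'
from scipy.spatial.transform import Rotation as Ro
A=np.radians(-95.5);U=np.array([np.cos(A),np.sin(A),0]);OUT=np.array([-U[1],U[0],0]) # OUT = away from robot (cab -y)
H0=np.array([.4535,-.0072,.185])
def plan(st,pos,R):
    R0=Ro.from_rotvec(st["eef_rot"])
    t=R0.inv().apply(np.array(pos)-st["eef_pos"])/.03
    a=np.degrees((R0.inv()*R).as_rotvec())/10
    return t.round(3),a.round(3)
RD=Ro.from_matrix(np.stack([OUT,U,[0,0,-1]],1))  # tool x=OUT, y=U, z down
E
python3 - <<'E'
from h import *
from cell import ctrl
im,d,E,K=load("pics/side0.npz")
hin=H0-.048*U+.122*OUT;hin[2]=.144
print(proj(E,K,[H0,H0+.05*OUT,H0-.05*OUT,hin]).round(0),hin,OUT,np.linalg.det(RD.as_matrix()))
st=ctrl.observe()
for p in [[.4535,-.0072,.25],[.4535,-.0072,.168]]: print(plan(st,p,RD))
E
```

```text
[[233. 242.]
 [261. 233.]
 [204. 252.]
 [291. 218.]] [0.57953893 0.02888584 0.144     ] [ 0.9953962  -0.09584575  0.        ] 1.0000000000000002
(array([ 14.181, -15.581,  -0.628]), array([-9.000e-03,  1.000e-03,  2.486e+00]))
(array([ 14.181, -15.577,   2.105]), array([-9.000e-03,  1.000e-03,  2.486e+00]))
```

apply_moves --increments '[{"jaw": -1,"travel": [1.4,-1.55,-0.63],"angular": [0,0,0.25]},{"jaw": -1,"travel": [2.8,-3.1,-0.63],"angular": [0,0,0.5]},{"jaw": -1,"travel": [4.2,-4.65,-0.63],"angular": [0,0,0.75]},{"jaw": -1,"travel": [5.6,-6.2,-0.63],"angular": [0,0,1.0]},{"jaw": -1,"travel": [7.0,-7.75,-0.63],"angular": [0,0,1.25]},{"jaw": -1,"travel": [8.5,-9.3,-0.63],"angular": [0,0,1.5]},{"jaw": -1,"travel": [9.9,-10.9,-0.63],"angular": [0,0,1.75]},{"jaw": -1,"travel": [11.3,-12.5,-0.63],"angular": [0,0,2.0]},{"jaw": -1,"travel": [12.8,-14.0,-0.63],"angular": [0,0,2.25]},{"jaw": -1,"travel": [14.18,-15.58,-0.63],"angular": [0,0,2.49]}]'

```text
time_s: 1.4
eef_pos: [0.4503, -0.0147, 0.2502]
eef_rot: [3.138, -0.154, 0.001]
ft_force: [0.4, -0.2, 0.2]
grip_width: 0.0851
```

```bash
python3 - <<'E'
from h import *
from cell import ctrl
st=ctrl.observe();print(st["eef_pos"],st["ft_force"],st["time_s"])
print(plan(st,[.4535,-.0072,.168],RD))
p=ctrl.camera_params("wrist");im,d=ctrl.read_camera("wrist");cv2.imwrite("pics/wrist1.png",im)
E
```

```text
[ 0.45026012 -0.01469907  0.25021056] [ 0.39570652 -0.16169434  0.18520563] 1.4
(array([ 0.081, -0.26 ,  2.74 ]), array([ 0.001, -0.004, -0.013]))
```

View pics/wrist1.png

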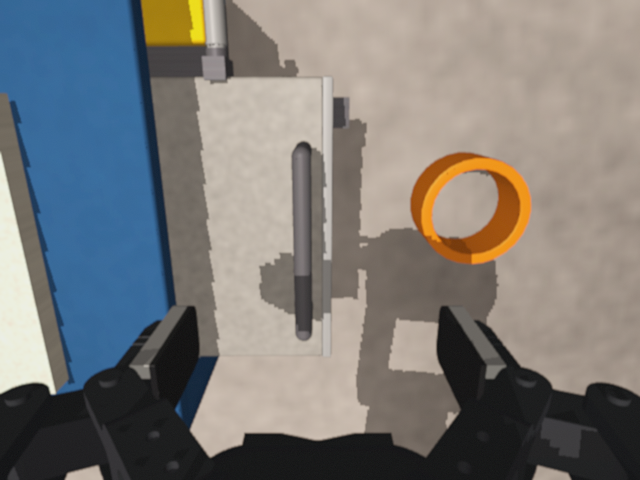

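The wrist view shows the bar upright at column ~303, from (302,143) to (304,335), between the fingers. I cast those two pixels to check the grasp position along the bar.

```bash
python3 - <<'E'
from h import *
from cell import ctrl
p=ctrl.camera_params("wrist");K=[p["fx"],p["fy"],p["cx"],p["cy"]];E=p["extrinsics"]
W=ray(E,K,[302,304],[143,338],.188);print(W,W.mean(0),np.linalg.norm(W[0]-W[1]),np.degrees(np.arctan2(*(W[0]-W[1])[[1,0]])))
print(plan(ctrl.observe(),[*W.mean(0)[:2],.168],RD))
E
```

```text
[[ 0.51128236 -0.00551617  0.188     ]
 [ 0.40300911  0.00439337  0.188     ]] [ 0.45714574 -0.0005614   0.188     ] 0.1087257864150537 -5.229338551534928
(array([ 0.159, -0.249,  2.737]), array([-0.033, -0.006,  0.028]))
```

apply_moves --increments '[{"jaw": -1,"travel": [0.07,-0.1,0],"angular": [0,0,0]},{"jaw": -1,"travel": [0.07,-0.1,1.4],"angular": [0,0,0]},{"jaw": -1,"travel": [0.07,-0.1,2.74],"angular": [0,0,0]},{"jaw": -1,"travel": [0.07,-0.1,2.74],"angular": [0,0,0]},{"jaw": 1,"travel": [0.07,-0.1,2.74],"angular": [0,0,0]},{"jaw": 1,"travel": [0.07,-0.1,2.74],"angular": [0,0,0]},{"jaw": 1,"travel": [0.07,-0.1,2.74],"angular": [0,0,0]},{"jaw": 1,"travel": [0.07,-0.1,2.74],"angular": [0,0,0]},{"jaw": 1,"travel": [0.07,-0.1,2.74],"angular": [0,0,0]},{"jaw": 1,"travel": [0.07,-0.1,2.74],"angular": [0,0,0]}]' --force 40

```text
time_s: 2.7
eef_pos: [0.453, -0.0138, 0.1694]
eef_rot: [-3.138, 0.151, -0.003]
ft_force: [-0.0, 2.3, 5.1]
grip_width: 0.0081
```

apply_moves --increments '[{"jaw": 1,"travel": [0,0.3,0],"angular": [0,0,0]},{"jaw": 1,"travel": [0,0.8,0],"angular": [0,0,0]},{"jaw": 1,"travel": [0,1.4,0],"angular": [0,0,0]},{"jaw": 1,"travel": [0,2.0,0],"angular": [0,0,0]},{"jaw": 1,"travel": [0,2.6,0],"angular": [0,0,0]},{"jaw": 1,"travel": [0,3.2,0],"angular": [0,0,0]},{"jaw": 1,"travel": [0,3.8,0],"angular": [0,0,0]},{"jaw": 1,"travel": [0,4.4,0],"angular": [0,0,0]},{"jaw": 1,"travel": [0,4.8,0],"angular": [0,0,0]},{"jaw": 1,"travel": [0,5.0,0],"angular": [0,0,0]}]'

```text
time_s: 3.95
eef_pos: [0.4387, -0.1638, 0.1694]
eef_rot: [3.138, -0.153, 0.004]
ft_force: [1.1, 4.0, 6.6]
grip_width: 0.0082
```

apply_moves --increments '[{"jaw": 1,"travel": [0,0.2,0],"angular": [0,0,0]},{"jaw": 1,"travel": [0,0.4,0],"angular": [0,0,0]},{"jaw": 1,"travel": [0,0.6,0],"angular": [0,0,0]},{"jaw": 1,"travel": [0,0.8,0],"angular": [0,0,0]},{"jaw": 1,"travel": [0,0.9,0],"angular": [0,0,0]},{"jaw": 1,"travel": [0,1.0,0],"angular": [0,0,0]},{"jaw": 1,"travel": [0,1.1,0],"angular": [0,0,0]}]'

```text
time_s: 4.82
eef_pos: [0.4367, -0.1839, 0.1693]
eef_rot: [-3.107, 0.146, -0.004]
ft_force: [4.0, 51.0, 20.6]
grip_width: 0.0084
```

The pull force rose to 51 N with travel halted, so the shelf is at its stop. I ease off and release.

apply_moves --increments '[{"jaw": 1,"travel": [0,0,0],"angular": [0,0,0]},{"jaw": 1,"travel": [0,-0.2,0],"angular": [0,0,0]},{"jaw": 1,"travel": [0,-0.35,0],"angular": [0,0,0]},{"jaw": 1,"travel": [0,-0.35,0],"angular": [0,0,0]}]'

```text
time_s: 5.32
eef_pos: [0.4368, -0.1838, 0.1694]
eef_rot: [-3.135, 0.149, -0.004]
ft_force: [1.8, 8.0, 6.9]
grip_width: 0.0083
```

apply_moves --increments '[{"jaw": 0.5,"travel": [0,0,0],"angular": [0,0,0]},{"jaw": 0,"travel": [0,0,0],"angular": [0,0,0]},{"jaw": 0,"travel": [0,0,0],"angular": [0,0,0]},{"jaw": 0,"travel": [0,0,0],"angular": [0,0,0]},{"jaw": 0,"travel": [0,0,-1],"angular": [0,0,0]},{"jaw": 0,"travel": [0,0,-2],"angular": [0,0,0]},{"jaw": 0,"travel": [0,0,-3],"angular": [0,0,0]},{"jaw": 0,"travel": [0,0,-4],"angular": [0,0,0]},{"jaw": 0.5,"travel": [0,0,-4],"angular": [0,0,0]},{"jaw": 1,"travel": [0,0,-4],"angular": [0,0,0]}]'

```text
time_s: 6.58
eef_pos: [0.4352, -0.1855, 0.2868]
eef_rot: [-3.137, 0.152, 0.002]
ft_force: [-0.1, 0.1, -0.7]
grip_width: 0.0069
```

```bash
python3 - <<'E'
from h import *
from cell import ctrl
print(ctrl.observe()["eef_pos"])
for n in ["side","top"]:
    p=ctrl.camera_params(n)
    im,d=ctrl.read_camera(n)
    cv2.imwrite(f"pics/{n}1.png",im);np.savez(f"pics/{n}1.npz",im=im,d=d,E=p["extrinsics"],K=[p["fx"],p["fy"],p["cx"],p["cy"]])
for n in ["top","side"]:
    im,d,E,K=load(f"pics/{n}1.npz");P=cloud(d,E,K)
    hsv=cv2.cvtColor(im,cv2.COLOR_BGR2HSV)
    m=(hsv[...,0]>20)&(hsv[...,0]<33)&(hsv[...,1]>120)&(P[...,2]>.03)&(P[...,0]>.5)&(P[...,0]<.65)
    vs,us=np.nonzero(m);print(n,"yellow",m.sum(),us.min(),us.max(),vs.min(),vs.max())
    q=P[m];s=q@-U;
    for lo in np.linspace(s.min(),s.max(),8)[:-1]:
        k=(s>=lo)&(s<lo+.02);print(q[k].mean(0).round(4),(q[k]@OUT).min().round(4),(q[k]@OUT).max().round(4))
E
```

```text
[ 0.43521677 -0.18550457  0.28678479]
top yellow 1072 315 382 231 253
[ 0.5634 -0.1342  0.1495] 0.5594 0.5881
[ 0.5651 -0.1173  0.149 ] 0.5595 0.5881
[ 0.5667 -0.1004  0.1483] 0.5595 0.5882
[ 0.5682 -0.0832  0.1478] 0.5593 0.5883
[ 0.5702 -0.0661  0.1473] 0.5594 0.5885
[ 0.5715 -0.0488  0.147 ] 0.5594 0.5882
[ 0.5716 -0.0328  0.1872] 0.5357 0.5885
side yellow 1008 293 336 234 288
[ 0.5618 -0.1332  0.1484] 0.5578 0.5876
[ 0.5637 -0.116   0.1478] 0.5577 0.5884
[ 0.5656 -0.0983  0.1472] 0.5574 0.5882
[ 0.5668 -0.0808  0.1468] 0.5575 0.5883
[ 0.5684 -0.0634  0.1458] 0.5578 0.588
[ 0.57   -0.0457  0.1451] 0.5579 0.588
[ 0.5713 -0.0287  0.1451] 0.5577 0.5882
```

View pics/side1.png

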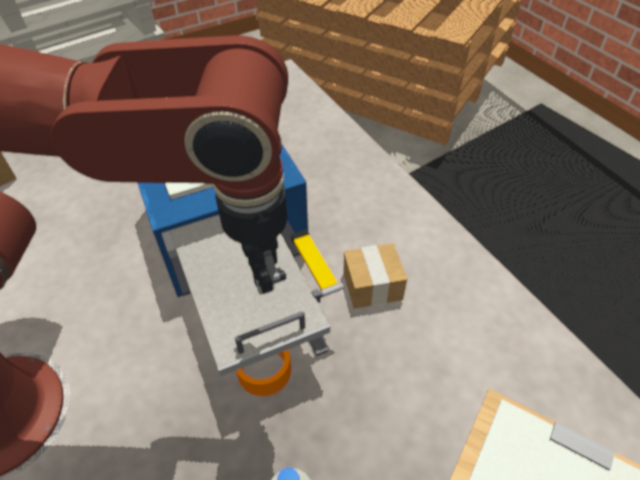

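View pics/top1.png

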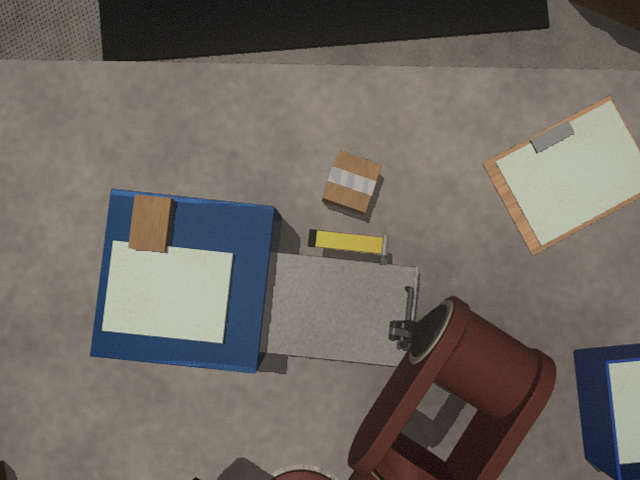

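The side and top views show the shelf out and clear of the handle. The leg lies exposed and about 2° below level, from the hinge at ~(383,243) to the foot at ~(312,239) in the top view. The tape is under the shelf front, and the carton is undisturbed. Next I pose the closed fingers, tilted outward and back, above the leg.

```bash
cat >> h.py <<'E'
Z=np.array([0,0,1.])
HG=np.array([.562,-.1477,.144])
zt=-Z-np.tan(np.radians(20))*OUT+np.tan(np.radians(10))*U;zt/=np.linalg.norm(zt)
yt=U-zt*(U@zt);yt/=np.linalg.norm(yt)
RT=Ro.from_matrix(np.stack([np.cross(yt,zt),yt,zt],1))
def tcp(th,r=.065,w=.015,gap=0.):
    th=np.radians(th);L=-U*np.cos(th)-Z*np.sin(th);n=-U*np.sin(th)+Z*np.cos(th)
    B=HG+r*L+(.006+gap)*n
    return B-w*yt+.0038*Z-.003*OUT
E
python3 - <<'E'
from h import *
from cell import ctrl
st=ctrl.observe();print(st["time_s"],st["grip_width"],st["ft_force"])
print(tcp(2,gap=.05),plan(st,tcp(2,gap=.05),RT))
E
```

```text
6.675 -8.1908512566212e-05 [0.29447388 1.1400496  0.10799315]
[ 0.5660109  -0.06599526  0.19919332] (array([ 3.972, -4.378,  2.888]), array([-0.94 , -1.979, -0.167]))
```

apply_moves --increments '[{"jaw": 1,"travel": [0.6,-0.7,0],"angular": [-0.15,-0.3,-0.03]},{"jaw": 1,"travel": [1.3,-1.4,0],"angular": [-0.3,-0.6,-0.05]},{"jaw": 1,"travel": [2.0,-2.2,0],"angular": [-0.5,-1.0,-0.08]},{"jaw": 1,"travel": [2.7,-2.9,0],"angular": [-0.6,-1.3,-0.11]},{"jaw": 1,"travel": [3.3,-3.6,0.3],"angular": [-0.8,-1.6,-0.14]},{"jaw": 1,"travel": [3.97,-4.38,0.6],"angular": [-0.94,-1.98,-0.17]},{"jaw": 1,"travel": [3.97,-4.38,1.2],"angular": [-0.94,-1.98,-0.17]},{"jaw": 1,"travel": [3.97,-4.38,1.9],"angular": [-0.94,-1.98,-0.17]},{"jaw": 1,"travel": [3.97,-4.38,1.9],"angular": [-0.94,-1.98,-0.17]},{"jaw": 1,"travel": [3.97,-4.38,1.9],"angular": [-0.94,-1.98,-0.17]}]'

```text
time_s: 7.92
eef_pos: [0.5664, -0.0671, 0.2316]
eef_rot: [2.947, -0.1, -0.526]
ft_force: [-0.2, -0.5, 0.4]
grip_width: 0.0006
```

```bash
python3 - <<'E'
from h import *
from cell import ctrl
st=ctrl.observe();print(st["joint_pos"].round(2),st["ft_force"])
im,d=ctrl.read_camera("side");cv2.imwrite("pics/side2.png",im)
im,d=ctrl.read_camera("wrist");cv2.imwrite("pics/wrist2.png",im)
st=ctrl.observe();print(st["ft_force"])
for th,g in [(2,.05),(2,.02),(2,.005)]: print(tcp(th,gap=g),plan(st,tcp(th,gap=g),RT))
E
```

```text
[-0.16  0.16  1.53 -0.19  1.78  1.47] [-0.2487723  -0.46678645  0.41073277]
[ 0.80245669 -0.35107063  0.19509667]
[ 0.5660109  -0.06599526  0.19919332] (array([ 0.34 , -0.201,  1.036]), array([ 0.008, -0.028, -0.008]))
[ 0.56591055 -0.06703743  0.1692116 ] (array([ 0.677, -0.322,  1.97 ]), array([ 0.008, -0.028, -0.008]))
[ 0.56586037 -0.06755851  0.15422074] (array([ 0.845, -0.382,  2.437]), array([ 0.008, -0.028, -0.008]))
```

View pics/side2.png

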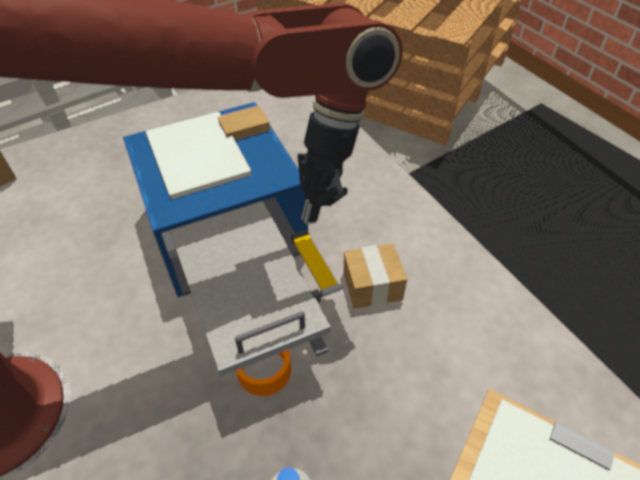

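View pics/wrist2.png

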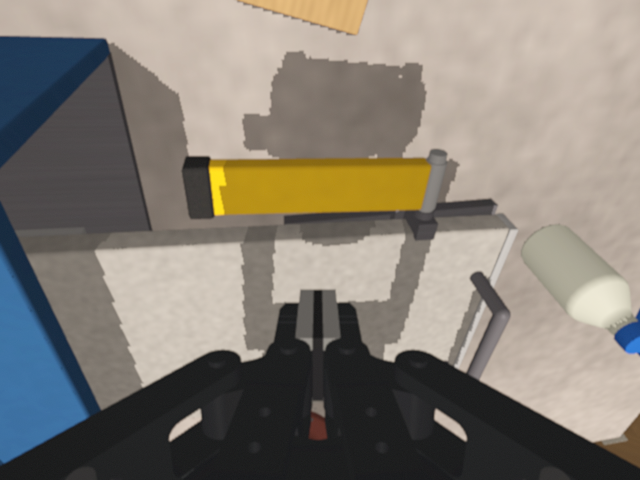

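The wrist view shows the closed fingertips (~38 px wide, so about 8 mm half-width) over the middle of the leg. The leg runs from the foot (200,187) to the hinge pin (432,182). I plan the arc in tool axes.

```bash
python3 - <<'E'
from h import *
from cell import ctrl
st=ctrl.observe();print(st["eef_pos"])
for th,g in [(2,.05),(2,.02),(2,.008),(2,.003),(5,0),(10,0),(15,0),(20,0),(25,0),(30,0),(35,0),(40,0),(45,0),(50,0),(55,0),(60,0),(65,0),(70,0),(75,0),(80,0),(86,0)]: print(th,g,plan(st,tcp(th,w=.008,gap=g),RT)[0].round(2))
E
```

```text
[ 0.56700607 -0.06691349  0.23242749]
2 0.05 [0.34 0.03 1.04]
2 0.02 [ 0.68 -0.09  1.97]
2 0.008 [ 0.81 -0.14  2.34]
2 0.003 [ 0.87 -0.16  2.5 ]
5 0 [ 0.94 -0.19  2.7 ]
10 0 [ 1.   -0.21  2.88]
15 0 [ 1.07 -0.22  3.05]
20 0 [ 1.13 -0.21  3.23]
25 0 [ 1.19 -0.18  3.41]
30 0 [ 1.25 -0.14  3.58]
35 0 [ 1.31 -0.08  3.76]
40 0 [ 1.36 -0.    3.92]
45 0 [1.41 0.09 4.08]
50 0 [1.46 0.19 4.23]
55 0 [1.5  0.31 4.38]
60 0 [1.54 0.44 4.51]
65 0 [1.58 0.58 4.63]
70 0 [1.61 0.73 4.74]
75 0 [1.63 0.89 4.84]
80 0 [1.65 1.06 4.92]
86 0 [1.67 1.27 5.  ]
```

apply_moves --increments '[{"jaw": 1,"travel": [0.34,0.0,1.04],"angular": [0,0,0]},{"jaw": 1,"travel": [0.68,-0.09,1.97],"angular": [0,0,0]},{"jaw": 1,"travel": [0.81,-0.14,2.3],"angular": [0,0,0]},{"jaw": 1,"travel": [0.87,-0.16,2.45],"angular": [0,0,0]},{"jaw": 1,"travel": [0.91,-0.17,2.6],"angular": [0,0,0]},{"jaw": 1,"travel": [0.97,-0.2,2.75],"angular": [0,0,0]},{"jaw": 1,"travel": [1.02,-0.21,2.9],"angular": [0,0,0]},{"jaw": 1,"travel": [1.07,-0.22,3.05],"angular": [0,0,0]}]'

```text
time_s: 9.02
eef_pos: [0.5655, -0.0749, 0.1343]
eef_rot: [2.947, -0.098, -0.526]
ft_force: [0.8, 0.2, 1.4]
grip_width: 0.0004
```

```bash
python3 - <<'E'
from h import *
from cell import ctrl
im,d=ctrl.read_camera("side");cv2.imwrite("pics/side3.png",im[120:380,120:480].repeat(2,0).repeat(2,1))
im,d=ctrl.read_camera("wrist");cv2.imwrite("pics/wrist3.png",im)
st=ctrl.observe();print(st["eef_pos"],st["ft_force"])
for th in range(20,90,5): print(th,plan(st,tcp(th,w=.008),RT)[0].round(2))
E
```

```text
[ 0.56482475 -0.07476726  0.13349527] [-0.08440702  0.42217355 -0.82295943]
20 [0.06 0.04 0.11]
25 [0.12 0.07 0.29]
30 [0.18 0.12 0.46]
35 [0.24 0.17 0.63]
40 [0.3  0.25 0.8 ]
45 [0.35 0.34 0.96]
50 [0.4  0.44 1.11]
55 [0.44 0.56 1.25]
60 [0.48 0.69 1.38]
65 [0.51 0.83 1.51]
70 [0.54 0.98 1.62]
75 [0.57 1.14 1.71]
80 [0.59 1.32 1.8 ]
85 [0.6  1.49 1.87]
```

View pics/side3.png

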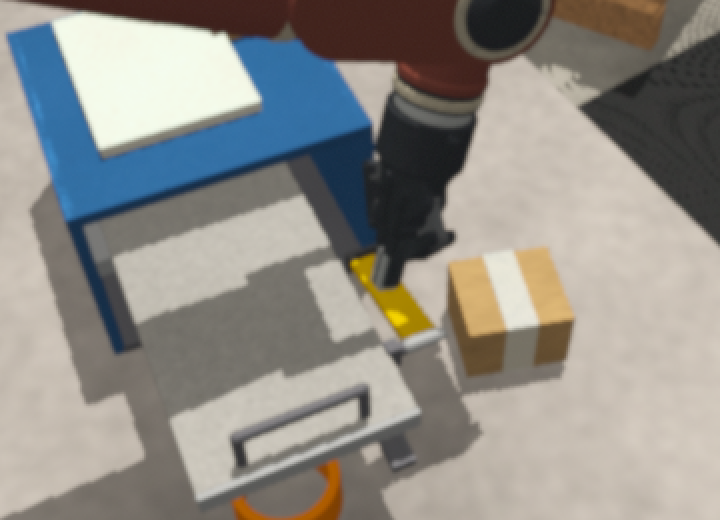

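View pics/wrist3.png

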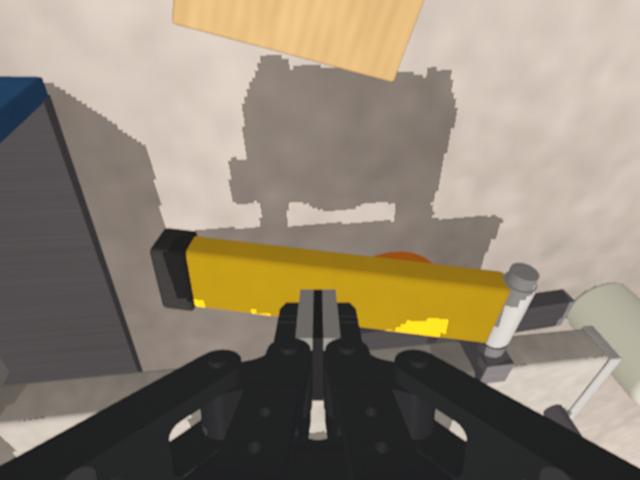

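Both views show the fingertips on the leg around mid-length. The leg has swung down about 15° and the carton is clear. Continuing along the arc.

apply_moves --increments '[{"jaw": 1,"travel": [0.06,0.04,0.11],"angular": [0,0,0]},{"jaw": 1,"travel": [0.12,0.07,0.29],"angular": [0,0,0]},{"jaw": 1,"travel": [0.18,0.12,0.46],"angular": [0,0,0]},{"jaw": 1,"travel": [0.24,0.17,0.63],"angular": [0,0,0]},{"jaw": 1,"travel": [0.3,0.25,0.8],"angular": [0,0,0]},{"jaw": 1,"travel": [0.35,0.34,0.96],"angular": [0,0,0]},{"jaw": 1,"travel": [0.4,0.44,1.11],"angular": [0,0,0]},{"jaw": 1,"travel": [0.44,0.56,1.25],"angular": [0,0,0]},{"jaw": 1,"travel": [0.48,0.69,1.38],"angular": [0,0,0]}]'

```text
time_s: 10.25
eef_pos: [0.5633, -0.1022, 0.0938]
eef_rot: [2.947, -0.098, -0.527]
ft_force: [0.3, 2.6, -0.3]
grip_width: 0.0001
```

```bash
python3 - <<'E'
from h import *
from cell import ctrl
im,d=ctrl.read_camera("side");cv2.imwrite("pics/side4.png",im[120:380,120:480].repeat(2,0).repeat(2,1))
im,d=ctrl.read_camera("wrist");cv2.imwrite("pics/wrist4.png",im)
st=ctrl.observe();print(st["eef_pos"],st["ft_force"],st["ft_force"]@U)
for th in range(60,93,3): print(th,plan(st,tcp(th,w=.008),RT)[0].round(2))
E
```

```text
[ 0.56316748 -0.10262588  0.09365791] [ 0.40646579  0.45630777 -0.04628196] -0.4931650377192975
60 [-0.   -0.02  0.01]
63 [0.02 0.06 0.09]
66 [0.04 0.15 0.16]
69 [0.06 0.24 0.22]
72 [0.07 0.33 0.28]
75 [0.08 0.43 0.34]
78 [0.1  0.53 0.39]
81 [0.11 0.64 0.44]
84 [0.12 0.74 0.48]
87 [0.12 0.85 0.52]
90 [0.13 0.96 0.55]
```

View pics/side4.png

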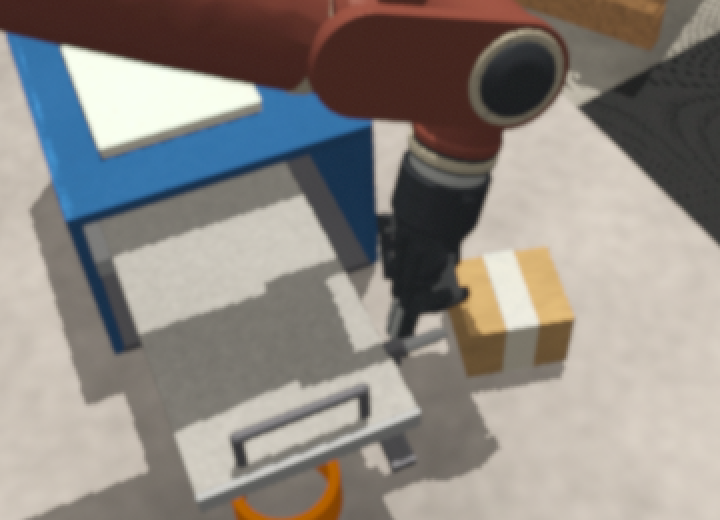

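View pics/wrist4.png

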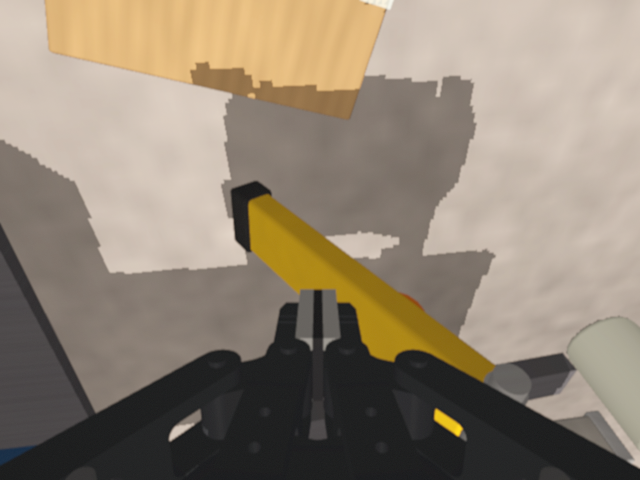

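The leg is at about 60° and the fingertips are still on its back face. From here I slow down and watch the force.

apply_moves --increments '[{"jaw": 1,"travel": [0.02,0.06,0.09],"angular": [0,0,0]},{"jaw": 1,"travel": [0.03,0.11,0.12],"angular": [0,0,0]},{"jaw": 1,"travel": [0.04,0.15,0.16],"angular": [0,0,0]},{"jaw": 1,"travel": [0.05,0.2,0.19],"angular": [0,0,0]},{"jaw": 1,"travel": [0.06,0.24,0.22],"angular": [0,0,0]},{"jaw": 1,"travel": [0.06,0.28,0.25],"angular": [0,0,0]},{"jaw": 1,"travel": [0.06,0.28,0.25],"angular": [0,0,0]}]'

```text
time_s: 11.22
eef_pos: [0.5622, -0.1116, 0.0878]
eef_rot: [2.947, -0.098, -0.527]
ft_force: [-0.4, 1.3, 0.8]
grip_width: 0.0003
```

apply_moves --increments '[{"jaw": 1,"travel": [0,0.03,0.02],"angular": [0,0,0]},{"jaw": 1,"travel": [0.01,0.06,0.04],"angular": [0,0,0]},{"jaw": 1,"travel": [0.01,0.06,0.04],"angular": [0,0,0]}]'

```text
time_s: 11.6
eef_pos: [0.562, -0.1135, 0.0869]
eef_rot: [2.947, -0.098, -0.527]
ft_force: [0.8, 1.2, -0.2]
grip_width: 0.0004
```

apply_moves --increments '[{"jaw": 1,"travel": [0,0.03,0.02],"angular": [0,0,0]},{"jaw": 1,"travel": [0.01,0.06,0.03],"angular": [0,0,0]},{"jaw": 1,"travel": [0.01,0.06,0.03],"angular": [0,0,0]}]'

```text
time_s: 11.98
eef_pos: [0.5619, -0.1139, 0.0866]
eef_rot: [2.949, -0.098, -0.528]
ft_force: [1.9, 7.6, 3.7]
grip_width: -0.0003
```

Force jumped from about 1.3 to 8.6 N with motion halted, so this is likely the stop. I verify the leg angle visually before trusting it.

```bash
python3 - <<'E'
from h import *
from cell import ctrl
st=ctrl.observe();print(st["eef_pos"],st["ft_force"],st["ft_torque"],np.linalg.norm(st["ft_force"]))
for th in (70,72,74,76,78): print(th,tcp(th,w=.008).round(4))
p=ctrl.camera_params("wrist");E=p["extrinsics"];K=[p["fx"],p["fy"],p["cx"],p["cy"]]
im,d=ctrl.read_camera("wrist");cv2.imwrite("pics/wrist5.png",im);P=cloud(d,E,K)
hsv=cv2.cvtColor(im,cv2.COLOR_BGR2HSV)
m=(hsv[...,0]>20)&(hsv[...,0]<33)&(hsv[...,1]>180)&(P[...,0]>.5)&(P[...,0]<.65)&(P[...,2]<.14)
q=P[m]-HG;o=q@OUT;k=(abs(o)<.012);x=-(q@U)[k];z=q[k][:,2]
print(k.sum())
for a in np.arange(-.13,-.01,.015):
    s=(z>=a)&(z<a+.015)
    if s.sum()>5: print(round(a+.0075,4),np.percentile(x[s],[5,50,95]).round(4),s.sum())
print(ctrl.observe()["ft_force"])
E
```

```text
[ 0.56193089 -0.1139066   0.08662381] [1.89879693 7.6059479  3.72466749] [ 0.73554929 -0.11000607 -0.3326586 ] 8.679229298833674
70 [ 0.562  -0.1118  0.0875]
72 [ 0.5618 -0.1138  0.0866]
74 [ 0.5616 -0.1159  0.0857]
76 [ 0.5614 -0.1181  0.085 ]
78 [ 0.5612 -0.1202  0.0842]
3494
-0.1225 [0.0444 0.0449 0.0449] 48
-0.1075 [0.0397 0.0419 0.0445] 522
-0.0925 [0.0348 0.0369 0.0393] 630
-0.0775 [0.03   0.0323 0.0344] 689
-0.0625 [0.0249 0.0274 0.0296] 426
-0.0475 [0.0197 0.0212 0.0245] 389
-0.0325 [0.0152 0.0176 0.0196] 712
-0.0175 [0.0147 0.015  0.0152] 8
-0.0025 [0.0074 0.0081 0.0086] 70
[0.24121646 8.05821713 2.85429229]
```

View pics/wrist5.png

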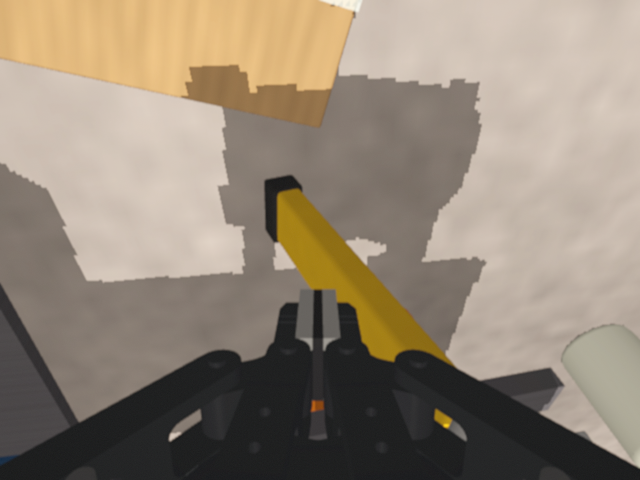

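The force direction (0.2, 8.1, 2.9) matches the normal of the leg's face at 72–73°. The leg's back face, fitted from depth, is also ~72° below level, so this fits a stop at the 73° end of the range. I add a tiny push and hold to confirm it is rigid.

apply_moves --increments '[{"jaw": 1,"travel": [0,0.01,0.005],"angular": [0,0,0]},{"jaw": 1,"travel": [0,0.015,0.005],"angular": [0,0,0]},{"jaw": 1,"travel": [0,0.015,0.005],"angular": [0,0,0]}]'

```text
time_s: 12.4
eef_pos: [0.562, -0.1139, 0.0867]
eef_rot: [2.95, -0.098, -0.528]
ft_force: [0.5, 9.3, 3.3]
grip_width: -0.0001
```

The contact is rigid: force rose to 9.9 N with no motion. The torque line leaves some doubt whether the tip or a knuckle is in contact, so I check knuckle clearance to the leg from the wrist depth.

```bash
python3 - <<'E'
from h import *
from cell import ctrl
st=ctrl.observe();R=Ro.from_rotvec(st["eef_rot"]);T=st["eef_pos"]
p=ctrl.camera_params("wrist");E=p["extrinsics"];K=[p["fx"],p["fy"],p["cx"],p["cy"]]
im,d=ctrl.read_camera("wrist");P=cloud(d,E,K)
print("F",st["ft_force"],"tau",st["ft_torque"],"tool F",R.inv().apply(st["ft_force"]),R.inv().apply(st["ft_torque"]))
t=R.inv().apply((P.reshape(-1,3)-T)).reshape(P.shape)
dark=(im.max(2)<70)&(d>0)&(t[...,2]<.003)&(abs(t[...,0])<.045)&(abs(t[...,1])<.07)
L=P-HG
th=np.radians(72.5);n=-U*np.sin(th)+Z*np.cos(th);Ld=-U*np.cos(th)-Z*np.sin(th)
for a in np.arange(-.10,.005,.01):
    k=dark&(t[...,2]>=a)&(t[...,2]<a+.01)&(t[...,1]>0)
    if k.sum()<5: continue
    q=L[k];dn=q@n-.006;i=dn.argmin();print(f"toolz {a:.2f} n{k.sum()} maxy {t[k][:,1].max():.4f} min clearance {dn.min():.4f} along {q[i]@Ld:.3f} out {q[i]@OUT:.3f}")
E
```

```text
F [0.52837764 9.28324814 3.26424994] tau [ 0.90002325 -0.08579975 -0.35807339] tool F [-1.44135962 -8.69279834 -4.4125895 ] [ 0.97197974 -0.00461746  0.02922444]
toolz -0.10 n281 maxy 0.0183 min clearance 0.0298 along -0.013 out 0.045
toolz -0.09 n6889 maxy 0.0602 min clearance -0.0104 along -0.027 out 0.039
toolz -0.08 n8558 maxy 0.0566 min clearance -0.0088 along -0.022 out 0.037
toolz -0.07 n4801 maxy 0.0501 min clearance -0.0069 along -0.012 out 0.034
toolz -0.06 n5561 maxy 0.0411 min clearance -0.0035 along 0.001 out 0.030
toolz -0.05 n1812 maxy 0.0325 min clearance -0.0001 along 0.014 out 0.026
toolz -0.04 n450 maxy 0.0133 min clearance 0.0093 along 0.036 out 0.015
toolz -0.03 n372 maxy 0.0135 min clearance 0.0050 along 0.044 out 0.011
toolz -0.02 n328 maxy 0.0133 min clearance 0.0015 along 0.054 out 0.008
toolz -0.01 n167 maxy 0.0125 min clearance 0.0010 along 0.054 out 0.007
```

The knuckles 50–90 mm behind the tip have about zero clearance to the leg and hinge line, and the torque also fits contact above the tip. So the "stop" may be a knuckle touching the hinge, not the true stop. I back off, tilt the tool more (30° outward, 25° back) and feel again.

```bash
cat >> h.py <<'E'
def setR(roll,pitch):
    global yt
    zt=-Z-np.tan(np.radians(roll))*OUT+np.tan(np.radians(pitch))*U;zt/=np.linalg.norm(zt)
    yt=U-zt*(U@zt);yt/=np.linalg.norm(yt)
    return Ro.from_matrix(np.stack([np.cross(yt,zt),yt,zt],1))
E
python3 - <<'E'
import h
from h import *
from cell import ctrl
st=ctrl.observe();R0=Ro.from_rotvec(st["eef_rot"])
th=np.radians(72);n=-U*np.sin(th)+Z*np.cos(th)
print(R0.inv().apply(n*.03)/.03)
R=setR(30,25)
print(plan(st,tcp(72,w=.008,gap=.03),R), tcp(72,w=.008,gap=.03),st["eef_pos"])
E
```

```text
[-0.10391221 -0.8915499  -0.44084126]
(array([-0.126, -0.888, -0.38 ]), array([-1.263, -0.98 , -0.268])) [ 0.56344061 -0.08581105  0.09451165] [ 0.56196709 -0.11392244  0.08668372]
```

apply_moves --increments '[{"jaw": 1,"travel": [-0.05,-0.4,-0.18],"angular": [0,0,0]},{"jaw": 1,"travel": [-0.13,-0.9,-0.4],"angular": [-0.2,-0.2,-0.04]},{"jaw": 1,"travel": [-0.13,-0.9,-0.4],"angular": [-0.6,-0.5,-0.13]},{"jaw": 1,"travel": [-0.13,-0.9,-0.4],"angular": [-1.0,-0.8,-0.2]},{"jaw": 1,"travel": [-0.13,-0.9,-0.4],"angular": [-1.26,-0.98,-0.27]},{"jaw": 1,"travel": [-0.13,-0.9,-0.4],"angular": [-1.26,-0.98,-0.27]},{"jaw": 1,"travel": [-0.13,-0.9,-0.4],"angular": [-1.26,-0.98,-0.27]}]'

```text
time_s: 13.32
eef_pos: [0.5633, -0.0874, 0.0946]
eef_rot: [2.693, 0.01, -0.745]
ft_force: [0.9, -0.3, 0.2]
grip_width: 0.0002
```

```bash
python3 - <<'E'
from h import *
from cell import ctrl
st=ctrl.observe();print(st["ft_force"],st["ft_torque"])
R=setR(30,25)
p=ctrl.camera_params("wrist");E=p["extrinsics"];K=[p["fx"],p["fy"],p["cx"],p["cy"]]
im,d=ctrl.read_camera("wrist");cv2.imwrite("pics/wrist6.png",im);P=cloud(d,E,K)
im2,_=ctrl.read_camera("side");cv2.imwrite("pics/side6.png",im2)
hsv=cv2.cvtColor(im,cv2.COLOR_BGR2HSV)
m=(hsv[...,0]>20)&(hsv[...,0]<33)&(hsv[...,1]>180)&(P[...,0]>.5)&(P[...,0]<.65)&(P[...,2]<.15)
q=P[m]-HG;k=abs(q@OUT)<.012;x=-(q@U)[k];z=q[k][:,2];s=(z<-.03)&(z>-.12)
f=np.polyfit(z[s],x[s],1);print("leg angle",90-np.degrees(np.arctan(-f[0])),f,s.sum())
st=ctrl.observe()
for th,g in [(68,.01),(68,.0),(70,0),(72,0),(74,0),(76,0),(78,0),(82,0),(86,0)]: print(th,g,plan(st,tcp(th,w=.008,gap=g),R)[0].round(2))
E
```

```text
[ 0.88278125 -0.34285473  0.18830227] [ 0.13244401 -0.27846289  0.00881494]
leg angle 71.66399008541413 [-0.33141576  0.00648007] 6925
68 0.01 [0.06 0.37 0.28]
68 0.0 [0.12 0.62 0.49]
70 0 [0.14 0.67 0.54]
72 0 [0.16 0.72 0.6 ]
74 0 [0.17 0.78 0.64]
76 0 [0.19 0.83 0.69]
78 0 [0.2  0.89 0.74]
82 0 [0.22 1.01 0.83]
86 0 [0.23 1.14 0.91]
```

View pics/wrist6.png

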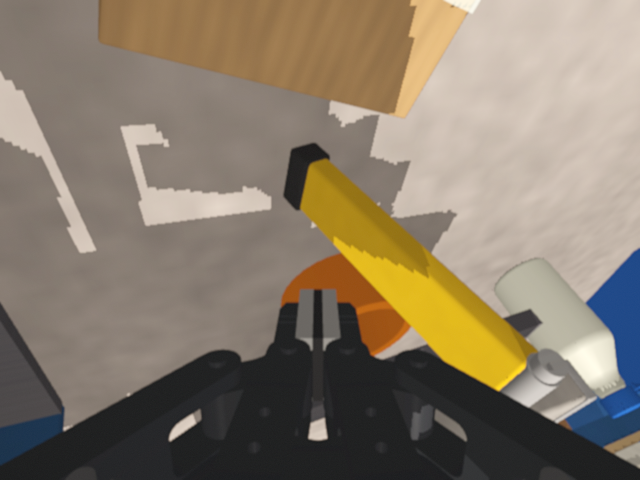

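View pics/side6.png

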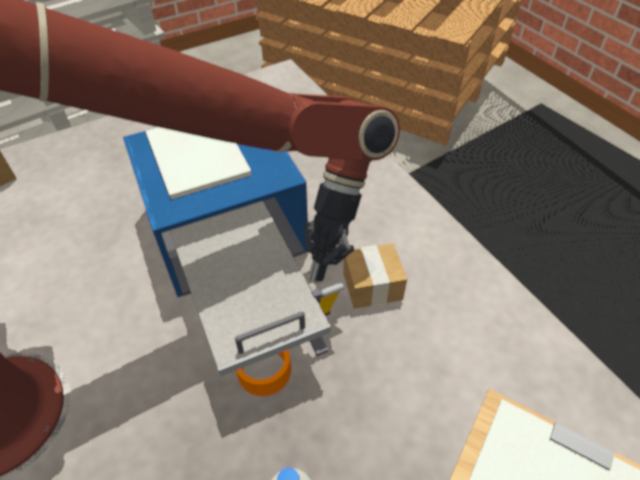

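The depth fit puts the leg at 71.7°, just short of the smallest possible stop at 73°, so it may have halted early. I re-approach gently.

apply_moves --increments '[{"jaw": 1,"travel": [0.03,0.2,0.14],"angular": [0,0,0]},{"jaw": 1,"travel": [0.06,0.37,0.28],"angular": [0,0,0]},{"jaw": 1,"travel": [0.09,0.5,0.4],"angular": [0,0,0]},{"jaw": 1,"travel": [0.11,0.58,0.47],"angular": [0,0,0]},{"jaw": 1,"travel": [0.12,0.62,0.5],"angular": [0,0,0]},{"jaw": 1,"travel": [0.13,0.65,0.53],"angular": [0,0,0]},{"jaw": 1,"travel": [0.13,0.65,0.53],"angular": [0,0,0]}]'

```text
time_s: 14.3
eef_pos: [0.5607, -0.1111, 0.0861]
eef_rot: [2.693, 0.01, -0.745]
ft_force: [0.3, -0.6, 0.8]
grip_width: 0.0001
```

apply_moves --increments '[{"jaw": 1,"travel": [0,0.025,0.02],"angular": [0,0,0]},{"jaw": 1,"travel": [0.01,0.05,0.04],"angular": [0,0,0]},{"jaw": 1,"travel": [0.01,0.05,0.04],"angular": [0,0,0]}]'

```text
time_s: 14.68
eef_pos: [0.5605, -0.113, 0.0855]
eef_rot: [2.693, 0.01, -0.745]
ft_force: [0.1, 0.1, 0.0]
grip_width: 0.0002
```

apply_moves --increments '[{"jaw": 1,"travel": [0,0.025,0.02],"angular": [0,0,0]},{"jaw": 1,"travel": [0.01,0.05,0.04],"angular": [0,0,0]},{"jaw": 1,"travel": [0.01,0.05,0.04],"angular": [0,0,0]}]'

```text
time_s: 15.05
eef_pos: [0.5603, -0.1148, 0.0848]
eef_rot: [2.693, 0.01, -0.745]
ft_force: [0.7, -0.1, 0.9]
grip_width: -0.0002
```

apply_moves --increments '[{"jaw": 1,"travel": [0,0.025,0.02],"angular": [0,0,0]},{"jaw": 1,"travel": [0.01,0.05,0.04],"angular": [0,0,0]},{"jaw": 1,"travel": [0.01,0.05,0.04],"angular": [0,0,0]}]'

```text
time_s: 15.42
eef_pos: [0.5601, -0.1166, 0.0842]
eef_rot: [2.693, 0.01, -0.745]
ft_force: [0.8, 2.0, 0.5]
grip_width: -0.0001
```

apply_moves --increments '[{"jaw": 1,"travel": [0,0.025,0.02],"angular": [0,0,0]},{"jaw": 1,"travel": [0.01,0.05,0.04],"angular": [0,0,0]},{"jaw": 1,"travel": [0.01,0.05,0.04],"angular": [0,0,0]}]'

```text
time_s: 15.8
eef_pos: [0.5599, -0.1185, 0.0835]
eef_rot: [2.693, 0.01, -0.745]
ft_force: [1.0, 1.0, -0.4]
grip_width: 0.0
```

apply_moves --increments '[{"jaw": 1,"travel": [0,0.025,0.02],"angular": [0,0,0]},{"jaw": 1,"travel": [0.01,0.05,0.04],"angular": [0,0,0]},{"jaw": 1,"travel": [0.01,0.05,0.04],"angular": [0,0,0]}]'

```text
time_s: 16.18
eef_pos: [0.5597, -0.1204, 0.0829]
eef_rot: [2.693, 0.01, -0.745]
ft_force: [0.6, 1.1, -1.0]
grip_width: -0.0001
```

```bash
cat > la.py <<'E'
from h import *
from cell import ctrl
def leg(name):
    st=ctrl.observe();print(st["time_s"],st["eef_pos"],st["ft_force"],st["ft_torque"])
    p=ctrl.camera_params("wrist");E=p["extrinsics"];K=[p["fx"],p["fy"],p["cx"],p["cy"]]
    im,d=ctrl.read_camera("wrist");cv2.imwrite(name,im);P=cloud(d,E,K)
    hsv=cv2.cvtColor(im,cv2.COLOR_BGR2HSV)
    m=(hsv[...,0]>20)&(hsv[...,0]<33)&(hsv[...,1]>180)&(P[...,0]>.5)&(P[...,0]<.65)&(P[...,2]<.15)
    q=P[m]-HG;k=abs(q@OUT)<.012;x=-(q@U)[k];z=q[k][:,2];s=(z<-.03)&(z>-.12)
    f=np.polyfit(z[s],x[s],1);print("leg angle",90-np.degrees(np.arctan(-f[0])),f,s.sum())
E
python3 -c "
from la import *
leg('pics/w7.png')"
```

```text
16.175 [ 0.55974678 -0.12036489  0.08293304] [ 0.63661463  1.11066181 -0.9657567 ] [ 0.37639502 -0.33149082 -0.09622396]
leg angle 77.02048229332044 [-0.23049168  0.00630596] 4227
```

View pics/w7.png

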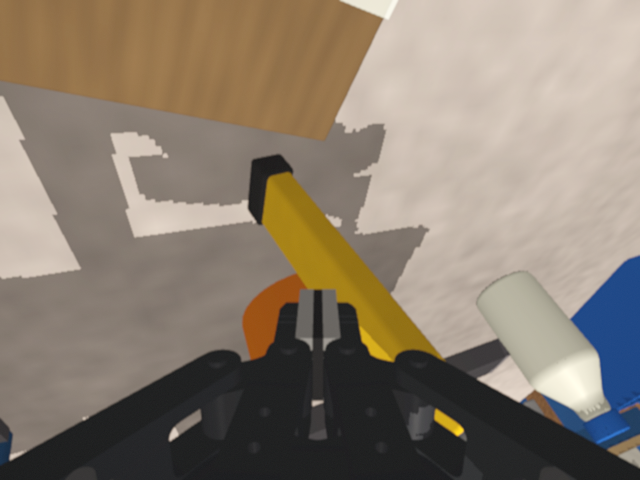

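The leg is now at 77°, so the earlier halt was a knuckle and not the stop. Continuing with the new tilt.

apply_moves --increments '[{"jaw": 1,"travel": [0,0.025,0.02],"angular": [0,0,0]},{"jaw": 1,"travel": [0.0,0.05,0.04],"angular": [0,0,0]},{"jaw": 1,"travel": [0.0,0.05,0.04],"angular": [0,0,0]}]'

```text
time_s: 16.6
eef_pos: [0.5593, -0.1222, 0.0825]
eef_rot: [2.693, 0.01, -0.745]
ft_force: [1.2, 1.2, -1.1]
grip_width: 0.0001
```

apply_moves --increments '[{"jaw": 1,"travel": [0,0.025,0.02],"angular": [0,0,0]},{"jaw": 1,"travel": [0.0,0.05,0.04],"angular": [0,0,0]},{"jaw": 1,"travel": [0.0,0.05,0.04],"angular": [0,0,0]}]'

```text
time_s: 16.98
eef_pos: [0.5589, -0.1241, 0.0821]
eef_rot: [2.692, 0.01, -0.745]
ft_force: [0.8, 2.4, -1.2]
grip_width: -0.0002
```

apply_moves --increments '[{"jaw": 1,"travel": [0,0.025,0.02],"angular": [0,0,0]},{"jaw": 1,"travel": [0.01,0.05,0.035],"angular": [0,0,0]},{"jaw": 1,"travel": [0.01,0.05,0.035],"angular": [0,0,0]}]'

```text
time_s: 17.35
eef_pos: [0.5588, -0.1253, 0.0817]
eef_rot: [2.693, 0.01, -0.745]
ft_force: [1.2, 4.2, 0.9]
grip_width: -0.0
```

```bash
python3 -c "
from la import *
leg('pics/w8.png')
im,d=ctrl.read_camera('side');cv2.imwrite('pics/s8.png',im[120:380,120:480].repeat(2,0).repeat(2,1))"
```

```text
17.35 [ 0.55882882 -0.12530449  0.08173511] [1.20314117 4.16278333 0.92539825] [ 0.6573535  -0.31048403 -0.25594676]
leg angle 81.90359807875134 [-0.14225701  0.00619895] 3748
```

View pics/s8.png

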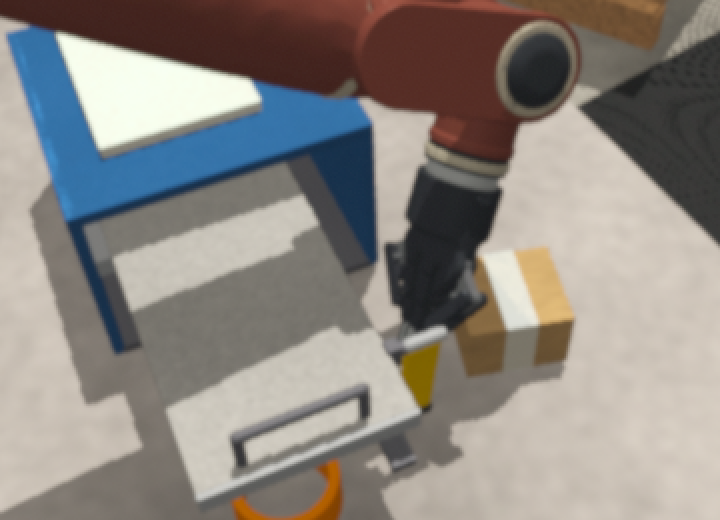

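The leg reads 81.9° with a modest force rise to 4.4 N. The moment arm suggests the linkage is near the hinge pin again. I back off and turn the gripper 90° about its axis so the linkage's wide plane is clear of the hinge, then make a clean tip-only push.

```bash
python3 - <<'E'
from h import *
import h
from cell import ctrl
st=ctrl.observe();R0=Ro.from_rotvec(st["eef_rot"])
th=np.radians(81);n=-U*np.sin(th)+Z*np.cos(th)
print("retreat n",R0.inv().apply(n))
R=setR(38,20)*Ro.from_euler("z",-90,degrees=True)
t=tcp(80,w=.011,gap=.045)+Z*.03
print(plan(st,t,R),t,st["eef_pos"],st["joint_pos"].round(2))
E
```

```text
retreat n [-0.07902331 -0.86415429 -0.49698358]
(array([-0.631, -1.126, -1.666]), array([ 1.077, -0.117, -9.242])) [ 0.56406445 -0.07547936  0.12025378] [ 0.55881902 -0.12532787  0.08172368] [-0.15  0.41  1.56 -0.42  1.67  1.47]
```

apply_moves --increments '[{"jaw": 1,"travel": [-0.08,-0.8,-0.5],"angular": [0,0,0]},{"jaw": 1,"travel": [-0.4,-1.13,-1.2],"angular": [0,0,0]},{"jaw": 1,"travel": [-0.63,-1.13,-1.67],"angular": [0.1,0,-0.9]},{"jaw": 1,"travel": [-0.63,-1.13,-1.67],"angular": [0.22,0,-1.9]},{"jaw": 1,"travel": [-0.63,-1.13,-1.67],"angular": [0.34,0,-2.9]},{"jaw": 1,"travel": [-0.63,-1.13,-1.67],"angular": [0.45,-0.05,-3.9]},{"jaw": 1,"travel": [-0.63,-1.13,-1.67],"angular": [0.57,-0.05,-4.9]},{"jaw": 1,"travel": [-0.63,-1.13,-1.67],"angular": [0.69,-0.07,-5.9]},{"jaw": 1,"travel": [-0.63,-1.13,-1.67],"angular": [0.8,-0.09,-6.9]},{"jaw": 1,"travel": [-0.63,-1.13,-1.67],"angular": [0.92,-0.1,-7.9]}]'

```text
time_s: 18.7
eef_pos: [0.5644, -0.0762, 0.1214]
eef_rot: [-2.171, -1.731, 0.943]
ft_force: [0.3, 0.2, 0.0]
grip_width: 0.0
```

```bash
python3 - <<'E'
from h import *
from cell import ctrl
st=ctrl.observe()
R=setR(38,20)*Ro.from_euler("z",-90,degrees=True)
t=tcp(80,w=.011,gap=.045)+Z*.03
print(plan(st,t,R),st["joint_pos"].round(2))
E
```

```text
(array([0.034, 0.006, 0.03 ]), array([ 0.158, -0.007, -1.316])) [-0.12  0.44  1.46 -0.31  1.86  0.11]
```

apply_moves --increments '[{"jaw": 1,"travel": [0,0,0],"angular": [0.08,0,-0.6]},{"jaw": 1,"travel": [0,0,0],"angular": [0.16,0,-1.3]},{"jaw": 1,"travel": [0,0,0],"angular": [0.16,0,-1.3]},{"jaw": 1,"travel": [0,0,0],"angular": [0.16,0,-1.3]}]'

```text
time_s: 19.2
eef_pos: [0.5642, -0.0759, 0.1207]
eef_rot: [-1.915, -1.896, 0.903]
ft_force: [-0.2, -0.1, -0.2]
grip_width: -0.0
```

```bash
python3 - <<'E'
from la import *
leg('pics/w9.png')
im,d=ctrl.read_camera('side');cv2.imwrite('pics/s9.png',im)
R=setR(38,20)*Ro.from_euler("z",-90,degrees=True)
st=ctrl.observe();print(plan(st,st["eef_pos"],R)[1],st["joint_pos"].round(2))
for th,g in [(78,.045),(78,.03),(78,.015),(78,.005),(78,0),(80,0),(82,0),(84,0),(86,0),(88,0)]: print(th,g,plan(st,tcp(th,w=.011,gap=g),R)[0].round(2))
E
```

```text
19.2 [ 0.56423036 -0.07587076  0.12073129] [-0.18425052 -0.10532122 -0.18583904] [ 0.07274558 -0.3144482  -0.0660913 ]
leg angle 81.97380791093464 [-0.14100703  0.00613471] 3488
[ 0.001 -0.013 -0.051] [-0.12  0.45  1.45 -0.31  1.88 -0.11]
78 0.045 [0.28 0.57 0.69]
78 0.03 [-0.17  0.64  0.9 ]
78 0.015 [-0.62  0.71  1.12]
78 0.005 [-0.92  0.75  1.26]
78 0 [-1.06  0.78  1.33]
80 0 [-1.13  0.79  1.37]
82 0 [-1.2  0.8  1.4]
84 0 [-1.26  0.81  1.43]
86 0 [-1.33  0.82  1.46]
88 0 [-1.4   0.83  1.49]
```

View pics/w9.png

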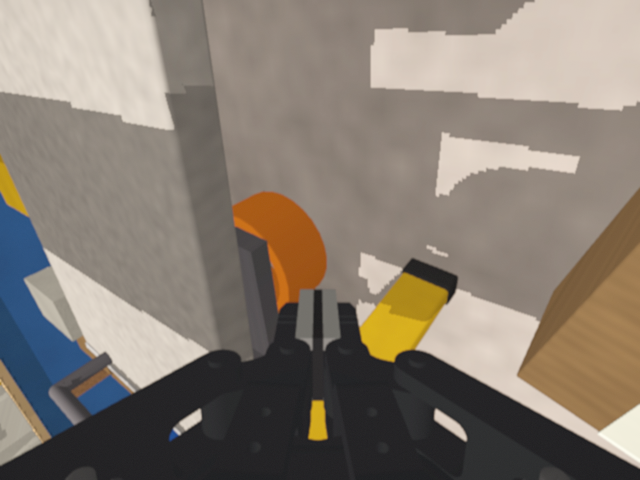

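View pics/s9.png

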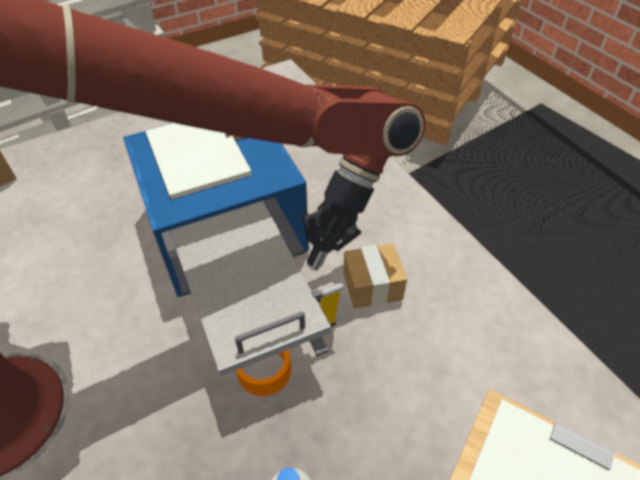

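The views show the gripper turned, with the fingertips behind the leg and clear of the carton. The leg stands at 82°. Approaching the back face.

apply_moves --increments '[{"jaw": 1,"travel": [0.28,0.3,0.35],"angular": [0,0,0]},{"jaw": 1,"travel": [0.28,0.57,0.69],"angular": [0,0,0]},{"jaw": 1,"travel": [-0.17,0.64,0.9],"angular": [0,0,0]},{"jaw": 1,"travel": [-0.5,0.7,1.07],"angular": [0,0,0]},{"jaw": 1,"travel": [-0.8,0.74,1.2],"angular": [0,0,0]},{"jaw": 1,"travel": [-0.95,0.76,1.27],"angular": [0,0,0]},{"jaw": 1,"travel": [-1.05,0.78,1.33],"angular": [0,0,0]},{"jaw": 1,"travel": [-1.05,0.78,1.33],"angular": [0,0,0]}]'

```text
time_s: 20.3
eef_pos: [0.56, -0.1169, 0.0825]
eef_rot: [-1.912, -1.897, 0.902]
ft_force: [-0.9, -0.4, -0.5]
grip_width: -0.0
```

```bash
python3 - <<'E'
from la import *
leg('pics/w10.png')
im,d=ctrl.read_camera('side');cv2.imwrite('pics/s10.png',im[120:380,120:480].repeat(2,0).repeat(2,1))
E
```

```text
20.3 [ 0.5600376  -0.11693983  0.08251173] [-0.85861623 -0.4027183  -0.52952099] [ 0.08941477 -0.33014751  0.00380603]
leg angle 81.93015350132382 [-0.14178418  0.00611511] 3521
```

View pics/w10.png

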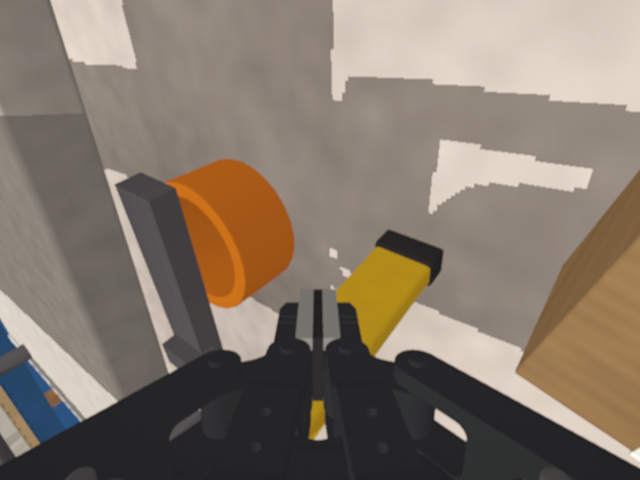

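View pics/s10.png

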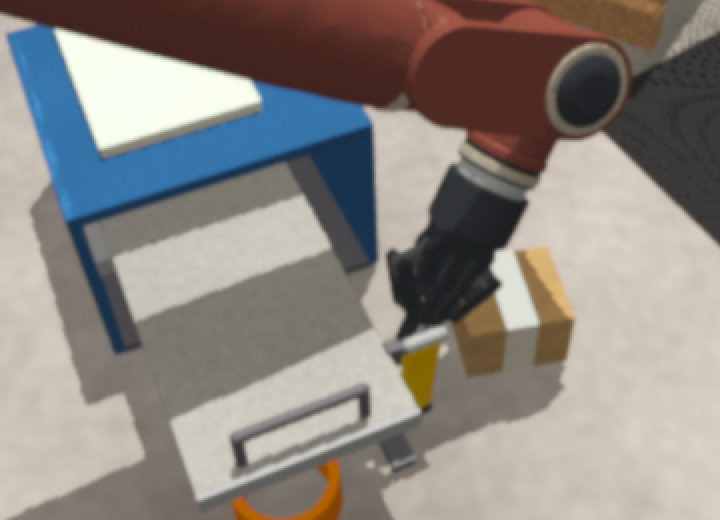

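The tip is behind the leg and about 4 mm off it. I push along the arc in small steps.

apply_moves --increments '[{"jaw": 1,"travel": [-0.04,0.01,0.02],"angular": [0,0,0]},{"jaw": 1,"travel": [-0.07,0.01,0.03],"angular": [0,0,0]},{"jaw": 1,"travel": [-0.07,0.01,0.03],"angular": [0,0,0]}]'

```text
time_s: 20.78
eef_pos: [0.5599, -0.1191, 0.082]
eef_rot: [-1.912, -1.897, 0.902]
ft_force: [-0.6, -0.5, -0.1]
grip_width: -0.0003
```

apply_moves --increments '[{"jaw": 1,"travel": [-0.03,0.0,0.01],"angular": [0,0,0]},{"jaw": 1,"travel": [-0.06,0.01,0.03],"angular": [0,0,0]},{"jaw": 1,"travel": [-0.06,0.01,0.03],"angular": [0,0,0]}]'

```text
time_s: 21.15
eef_pos: [0.5596, -0.1212, 0.0815]
eef_rot: [-1.912, -1.897, 0.902]
ft_force: [-0.1, 0.2, -0.2]
grip_width: 0.0001
```

apply_moves --increments '[{"jaw": 1,"travel": [-0.03,0.0,0.01],"angular": [0,0,0]},{"jaw": 1,"travel": [-0.05,0.01,0.02],"angular": [0,0,0]},{"jaw": 1,"travel": [-0.05,0.01,0.02],"angular": [0,0,0]}]'

```text
time_s: 21.52
eef_pos: [0.5596, -0.1227, 0.0812]
eef_rot: [-1.912, -1.897, 0.902]
ft_force: [0.7, 0.7, -0.1]
grip_width: 0.0
```

apply_moves --increments '[{"jaw": 1,"travel": [-0.03,0.0,0.01],"angular": [0,0,0]},{"jaw": 1,"travel": [-0.05,0.01,0.02],"angular": [0,0,0]},{"jaw": 1,"travel": [-0.05,0.01,0.02],"angular": [0,0,0]}]'

```text
time_s: 21.9
eef_pos: [0.5596, -0.1232, 0.0812]
eef_rot: [-1.911, -1.897, 0.9]
ft_force: [0.1, 5.1, 3.4]
grip_width: 0.0001
```

apply_moves --increments '[{"jaw": 1,"travel": [-0.03,0.0,0.01],"angular": [0,0,0]},{"jaw": 1,"travel": [-0.05,0.01,0.02],"angular": [0,0,0]},{"jaw": 1,"travel": [-0.05,0.01,0.02],"angular": [0,0,0]}]'

```text
time_s: 22.28
eef_pos: [0.5596, -0.1235, 0.0811]
eef_rot: [-1.91, -1.896, 0.898]
ft_force: [-0.3, 9.8, 3.2]
grip_width: -0.0001
```

Force is 10.3 N and it is rigid. I check the leg angle, the force's line of action and any hand clearance before accepting it.

```bash
python3 - <<'E'
from la import *
leg('pics/w11.png')
st=ctrl.observe();R=Ro.from_rotvec(st["eef_rot"])
F=st["ft_force"]-np.array([-.3,-.2,-.2]);tau=st["ft_torque"]-np.array([.08,-.32,-.03])
print("tool F",R.inv().apply(F),"tau",R.inv().apply(tau))
im,d=ctrl.read_camera('side');cv2.imwrite('pics/s11.png',im[170:330,240:400].repeat(4,0).repeat(4,1)[:600])
E
```

```text
22.275 [ 0.55959747 -0.12350037  0.08113254] [-0.26982259  9.78444999  3.15265012] [ 1.2404327   0.06059713 -1.01422929]
leg angle 81.95649630779158 [-0.1413152   0.00612401] 3732
tool F [ 8.68729973 -3.60831112 -4.68726329] tau [ 0.47893844  1.47179601 -0.03395898]
```

View pics/s11.png

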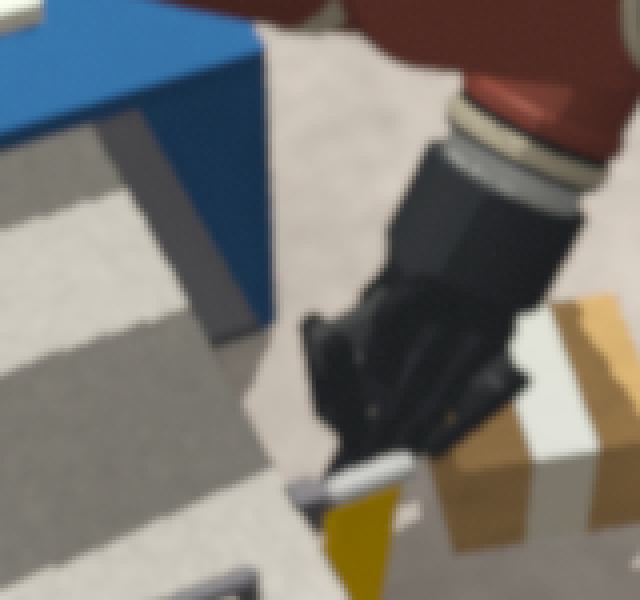

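View pics/w11.png

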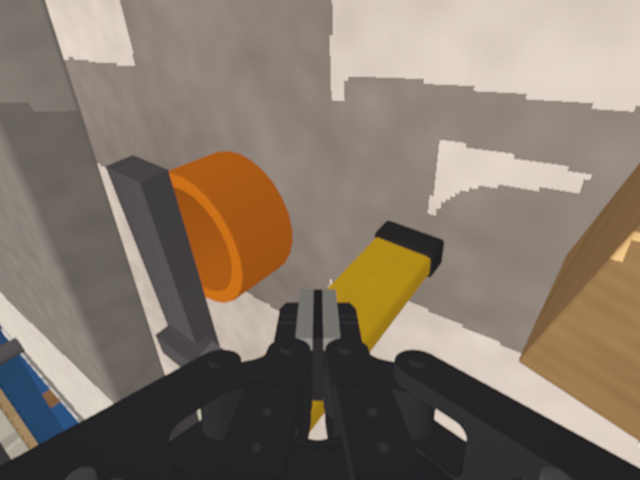

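The lever arm is 0.175 m, which is the fingertip, so this is clean tip contact. 10 N at 65 mm (0.65 N m, against 0.1 N m of friction) doesn't move the leg from 82°. The same angle came up with a different tool pose, so it is the true stop. Retreating.

apply_moves --increments '[{"jaw": 1,"travel": [0.1,0,-0.03],"angular": [0,0,0]},{"jaw": 1,"travel": [0.4,-0.03,-0.15],"angular": [0,0,0]},{"jaw": 1,"travel": [1.0,-0.1,-0.4],"angular": [0,0,0]},{"jaw": 1,"travel": [1.0,-0.1,-1.4],"angular": [0,0,0]},{"jaw": 1,"travel": [1.0,-0.1,-2.8],"angular": [0,0,0]},{"jaw": 1,"travel": [1.0,-0.1,-4.2],"angular": [0,0,0]},{"jaw": 1,"travel": [1.0,-0.1,-4.5],"angular": [0,0,0]},{"jaw": 1,"travel": [1.0,-0.1,-4.5],"angular": [0,0,0]},{"jaw": 1,"travel": [1.0,-0.1,-4.5],"angular": [0,0,0]}]'

```text
time_s: 23.5
eef_pos: [0.6368, -0.0674, 0.1762]
eef_rot: [-1.909, -1.895, 0.905]
ft_force: [-0.6, 0.2, -0.0]
grip_width: 0.0002
```

```bash
python3 - <<'E'
from la import *
leg('pics/w12.png')
p=ctrl.camera_params("top");E=p["extrinsics"];K=[p["fx"],p["fy"],p["cx"],p["cy"]]
im,d=ctrl.read_camera("top");cv2.imwrite("pics/top12.png",im);P=cloud(d,E,K)
for n,(u,v,w),zr in [("carton",(352,181,45),(.05,.09)),("bottle",(503,354,40),(.10,.2)),("tape",(379,316,55),(.03,.06))]:
    m=np.zeros(d.shape,bool);m[v-w:v+w,u-w:u+w]=1;m&=(P[...,2]>zr[0])&(P[...,2]<zr[1])
    q=P[m];print(n,len(q),q.mean(0).round(4),q.min(0).round(4),q.max(0).round(4))
m=((P[...,2]>.172)&(P[...,2]<.2)&(P[...,0]>.36)&(P[...,0]<.51)&(P[...,1]<-.15)&(P[...,1]>-.22));q=P[m]
print("handle",len(q),q.mean(0)); print("pull along U",(q.mean(0)-[.454,-.0073,.188])@U)
im,d=ctrl.read_camera("side");cv2.imwrite("pics/s12.png",im)
E
```

```text
23.5 [ 0.63678565 -0.06742778  0.17615035] [-0.60841074  0.20754553 -0.04801161] [ 0.10972524 -0.31486662  0.01025717]
leg angle 81.9695382137784 [-0.14108303  0.00599721] 2422
carton 1595 [ 0.6898 -0.1073  0.0696] [ 0.63   -0.1507  0.0502] [ 0.7473 -0.0447  0.0762]
bottle 714 [ 0.3684 -0.3678  0.1241] [ 0.3374 -0.3999  0.1   ] [ 0.3935 -0.3447  0.1557]<stdin>:7: RuntimeWarning: Mean of empty slice.
  ret = um.true_divide(
Traceback (most recent call last):
ValueError: zero-size array to reduction operation minimum which has no identity
```

View pics/top12.png

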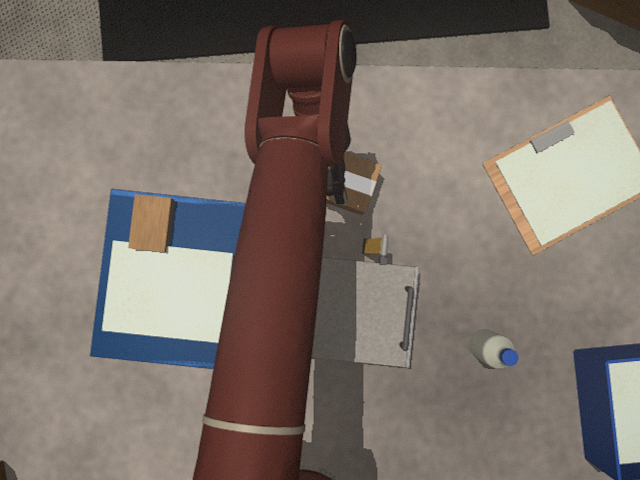

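The top view shows the shelf out, with the handle at (408,318). The leg is down at (375,246), and the carton and bottle are unmoved. The tape is hidden under the shelf, so I check it in the side view.

```bash
python3 - <<'E'
from h import *
from cell import ctrl
p=ctrl.camera_params("top");E=p["extrinsics"];K=[p["fx"],p["fy"],p["cx"],p["cy"]]
im,d=ctrl.read_camera("top");P=cloud(d,E,K)
m=np.zeros(d.shape,bool);m[270:365,395:425]=1;m&=(P[...,2]>.172)&(P[...,2]<.2);q=P[m]
print("handle",len(q),q.mean(0),"pull",(q.mean(0)-[.454,-.0073,.188])@U)
im,d=ctrl.read_camera("side");cv2.imwrite("pics/s12.png",im)
p=ctrl.camera_params("side");E=p["extrinsics"];K=[p["fx"],p["fy"],p["cx"],p["cy"]]
im0=cv2.imread("pics/side0.png");
for i in (im0,im):
    h=cv2.cvtColor(i,cv2.COLOR_BGR2HSV);m=(h[...,0]>5)&(h[...,0]<18)&(h[...,1]>200)&(h[...,2]>120);m[:330]=0;m[:,:200]=0;m[:,330:]=0
    vs,us=np.nonzero(m);print(us.min(),us.max(),vs.min(),vs.max())
st=ctrl.observe();print(st["time_s"],st["ft_force"])
E
```

```text
handle 376 [ 0.43687479 -0.18343962  0.18839013] pull 0.17697008876295262
235 289 339 385
237 289 351 394
23.7 [ 0.35812184  0.17441386 -0.07120733]
```

View pics/s12.png

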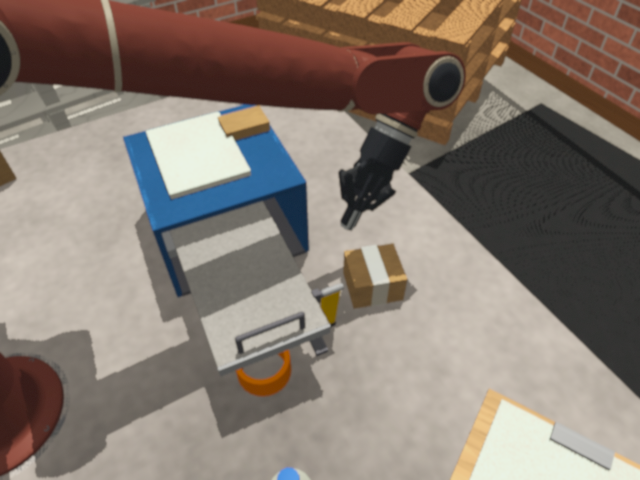

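The handle is 0.387 m from the cabinet centre, so shelf travel is 0.199. The leg remains at 82° after release, and the robot is clear. Handing in.

```bash
python3 -c "
from cell import ctrl
print(ctrl.hand_in())"
```

```text
the job is handed in; nothing more can be done
None
```

I pulled the shelf out by its handle to its stop, swung the yellow leg down until its stop was felt, backed the arm clear and handed in at about 24 s. The hand-in gave no verdict.

**Shelf:** The pull met a hard stop at 51 N. The last picture puts the handle at about 0.199 m of travel, against a stop at 0.200 m.

**Leg:** It is about 82° below level, unchanged after I let go. At that point 10 N at the fingertips did not move it, and no measured push was above about 10.5 N. Forces were only read at the end of each move.

**False stop:** The leg first halted near 72°, but that was a gripper knuckle touching near the hinge. I found it from the camera depth and the force readings, backed off and changed the tool tilt. I then turned the gripper 90° for a clean fingertip push. Two different tool poses both halted at 82°.

**Loose items:** The bottle measured within 1 mm of where it began. The carton's visible edges match to within about 1 mm, with part of it hidden by the arm. The tape was under the shelf, so I could only compare it in the side view. It looks unmoved, but the automatic colour check disagreed: its lower edge read row 394 against 385 at the start. I put that down to shadow.

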